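Load the teal cells into their spring-clip test holders

TASK

Three teal battery cells are due for a capacity test: put each one in the spring-clip holder made for its size, with its copper-banded plus end towards the holder's red post, and push it down until it snaps fully home and lies level in the middle of the holder. Leave the grey cells where they lie.

Things in the scene. Friction and masses are not known exactly. Their poses are not given: they have to be found in the camera images.
- cell_18: Teal battery cell, the thinnest of three: 18 mm diameter, 65 mm long, 46 g, lying on its side on the bench (it can roll). Origin at its centre, 9 mm above the bench; x axis along the cell towards the plus end, which has a 13 mm wide copper-coloured band (the minus end is teal to its edge). Merely laid on its holder's springs it rests 12 to 18 mm too high; it must be pushed past them.
- cell_26: Teal battery cell, the middle-sized of three: 26 mm diameter, 65 mm long, 88 g, lying on its side on the bench (it can roll). Origin at its centre, 13 mm above the bench; x axis along the cell towards the plus end, which has a 13 mm wide copper-coloured band (the minus end is teal to its edge). Merely laid on its holder's springs it rests 12 to 18 mm too high; it must be pushed past them.
- cell_32: Teal battery cell, the thickest of three: 32 mm diameter, 70 mm long, 142 g, lying on its side on the bench (it can roll). Origin at its centre, 16 mm above the bench; x axis along the cell towards the plus end, which has a 13 mm wide copper-coloured band (the minus end is teal to its edge). Merely laid on its holder's springs it rests 12 to 18 mm too high; it must be pushed past them.
- grey_26: Grey-wrapped cell, 26 mm diameter, 65 mm long, lying on its side among the teal ones; not part of the job. Origin at its centre, x axis towards its copper-banded plus end.
- grey_32: Grey-wrapped cell, 32 mm diameter, 70 mm long, lying on its side among the teal ones; not part of the job. Origin at its centre, x axis towards its copper-banded plus end.
- holder_18: Fixed holder for the 18 mm cell. Dark base 112 x 30 x 5 mm with a red post at one end, black at the other (25 mm tall). Origin on the bench under the red end's edge; x axis from black to red. Seat's middle at x -56 mm; seated cell along x, centre 23 mm above the bench. Steel spring leaves 20 mm each side of it, 36 mm tall, 32 mm free between them. Snaps home at about 10 N.
- holder_26: Fixed holder for the 26 mm cell. Dark base 112 x 38 x 5 mm with a red post at one end, black at the other (25 mm tall). Origin on the bench under the red end's edge; x axis from black to red. Seat's middle at x -56 mm; seated cell along x, centre 27 mm above the bench. Steel spring leaves 20 mm each side of it, 42 mm tall, 32 mm free between them. Snaps home at about 10 N.
- holder_32: Fixed holder for the 32 mm cell. Dark base 112 x 44 x 5 mm with a red post at one end, black at the other (25 mm tall). Origin on the bench under the red end's edge; x axis from black to red. Seat's middle at x -56 mm; seated cell along x, centre 30 mm above the bench. Steel spring leaves 20 mm each side of it, 46 mm tall, 32 mm free between them. Snaps home at about 10 N.
There are look-alikes about, which are no part of the job. What is shaped like the cell_26 but blue is not meant.

How it is judged:
By the outcome, as a careful person would: the job done as asked, in the order asked, and still so for the second after the job is handed in, with the robot touching nothing.
It also fails if it takes over 83 s, if anything falls off the work surface, if the arm or the gripper's body presses on something with over 40 N, if the wrist force passes 120 N, or if a joint passes its speed limit or range.

ROBOT

A 6-joint arm with a two-finger parallel gripper is mounted at the origin on the work surface. World frame = base frame: x ahead of the robot, y to its left, z up, the work surface at z = 0. Lengths are in mm, angles in rad, forces in N, time in s.
With the tool pointing down it reaches from about 350 to 850 mm from the base axis. Payload 8.1 kg.
Tool frame: the origin (TCP) lies on the centre line of the jaws, within the pads' length; the fingertips stand 19 mm ahead of it and the grasp point (between the pads) is the TCP; z points along the fingers, y is the line along which they close (so a half turn about z gives the same grasp; the last joint's range is limited). The gripper opens to 85 mm and grips with 20 to 120 N. Pads are 22 mm wide; open, the fingers measure 114 mm over their backs; the gripper's body (76 mm by 85 mm) begins 54 mm behind the grasp point. The pads swing forward as they close: fully open they stand 13 mm farther back than shut.
Start: joints at [-1.327, 0.13, 1.488, -0, 1.523, -0.085], TCP at [193.765, -567.856, 214.792] pointing down, gripper open.
Joint ranges: [-2.96, 2.96], [-0.89, 2.26], [0.02, 2.5], [-1.34, 4.48], [0, 2.73], [-2.66, 2.66]. Speed limits (rad/s): [2.39, 2.39, 2.79, 3.14, 3.14, 3.14].

INTERFACE

Orientations are given as a unit quaternion [w, x, y, z].
In Python, from station import env gives the robot as it stands. The module is installed in compiled form; this text tells all that it offers.
- The arm moves only by the shell command python3 -m pendant 'ROWS' [FORCE]. ROWS is JSON, a list that holds one entry, the list of rows, each a list of 5 numbers: the shift along the tool's x, y, z in cm, then the turn about the tool's z in rad, then the closure, from -1 (fully open) to 1 (shut). In form: [[[tx, ty, tz, roll, gripper], ...]]. A call has 1 to 10 rows; each row shifts and turns the commanded pose from where the row before left it, along the tool's axes as they then stand; what a row does not reach is not made up. A row lasts 1/12 s, in which the tool goes at most 41.7 mm and 7.16 degrees, less where a joint would pass 70% of its speed; a pose out of reach is approached as far as the arm can. A call with a gripper value outside its range is refused whole. The fingers move at their own pace and stop on an object; FORCE is the grip in N (left out, the last holds). Time passes only in rows, so rows that do not move let the fingers close. It gives the time, the measured TCP pose, the force, the opening and the grip force at its end, in the units of the state.
- env.observe(): the state, without advancing time (a new reading comes with each control period).
- env.grab_frame(name): name is "side" or "top" or "wrist"; returns the picture (480x640x3 uint8, red, green, blue); there is no depth.
- env.get_calibration(name): a dict with "camera_matrix" (3x3 intrinsics, pixels), "camera_from_world" (4x4, takes a point from world to camera coordinates); the wrist camera has in their place "mount" (4x4, takes a point from camera to tool coordinates, whose origin is the TCP and whose axes are the flange's). Camera axes: x right, y down, z forward; pixel columns grow to the right and rows downward; lengths in mm; the calibration is good to about 2 mm. A picture is of the moment at which its call begins: read the wrist's pose just before it. get_calibration takes no time and is no camera call.
- env.job_done(): hands the job in; it is judged then, once.
The state is a dict: "t": time; "joint_pos": joint angles; "dq": joint speeds; "effort": joint torques, N m; "eef_pos": TCP position; "tool_rot": TCP orientation; "contact_force": force on the tool from outside, world axes, zero at the start; "wrist_torque": the same for the moment, N m; "opening": opening from 0.0 (shut) to 1.0 (fully open); "grasp_force": force on a finger pad.
Only numpy, scipy, OpenCV 4.12 (cv2) and the standard library are available. Lean on these libraries where they do the work, as an engineer would, in place of code of your own. Each camera call takes 0.05 s, during which the arm holds its last target. There are 200 camera calls.

## Working session

There is one attempt and no reset: what is moved stays moved. The work goes in short steps, Python scripts to look and compute and a shell command to move; the robot and the scene stay as the last step left them, time stands still between calls to the robot, and variables do not carry over. Pictures are saved under pics/ and viewed, at most 14 in all, crops included, and the job is handed in when it is done.

```bash
mkdir -p pics
cat > h.py <<'E'
from station import env
import numpy as np, cv2
from scipy.spatial.transform import Rotation as R
def K(n):
    c=env.get_calibration(n); return np.array(c["camera_matrix"]),c
def snap(n,f):
    s=env.observe(); im=env.grab_frame(n); cv2.imwrite(f,cv2.cvtColor(im,cv2.COLOR_RGB2BGR)); return im,s
def ray(n,uv,z,s=None):
    k,c=K(n); d=np.linalg.inv(k)@[uv[0],uv[1],1]
    if n=="wrist":
        m=np.array(c["mount"]); q=s["tool_rot"]; r=R.from_quat([q[1],q[2],q[3],q[0]]).as_matrix()
        T=np.eye(4);T[:3,:3]=r;T[:3,3]=s["eef_pos"]; T=T@m
    else: T=np.linalg.inv(np.array(c["camera_from_world"]))
    o=T[:3,3]; d=T[:3,:3]@d; return o+d*(z-o[2])/d[2]
E
python3 - <<'E'
from h import *
for n in("top","side"):
    im,s=snap(n,f"pics/{n}0.png")
print(s)
for n in("top","side","wrist"): print(n,env.get_calibration(n))
E
```

```text
{'t': 0.05, 'joint_pos': array([-1.32741580e+00,  1.31133390e-01,  1.48927618e+00,  4.09384249e-06,
        1.52300734e+00, -8.54094945e-02]), 'dq': array([ 0.00134162, -0.00023935, -0.00069288, -0.00050869,  0.00010554,
       -0.0026123 ]), 'effort': array([ 1.66749265e-03, -5.71382296e+01, -5.02331436e+01, -1.61072990e-04,
        9.12417308e-03, -6.48298874e-05]), 'eef_pos': array([ 193.61630527, -567.29138985,  213.76275569]), 'tool_rot': array([-9.09445915e-04,  9.86517152e-01,  1.63655360e-01, -6.99319203e-05]), 'contact_force': array([-0.34059983, -0.09724779, -0.01254764]), 'wrist_torque': array([ 0.01244352, -0.00044276,  0.03781979]), 'grasp_force': 0.0, 'opening': 0.9987304860884049}
top {'camera_matrix': array([[623.37709538,   0.        , 311.95124808],
       [  0.        , 623.37709538, 239.25446003],
       [  0.        ,   0.        ,   1.        ]]), 'camera_from_world': array([[-1.61066921e-02, -9.99706887e-01, -1.80752252e-02,
         2.21218320e+01],
       [-9.99793915e-01,  1.63262481e-02, -1.20656812e-02,
         5.08038069e+02],
       [ 1.23572452e-02,  1
[... 515 characters left out ...]
      [ 3.36935727e-01, -7.05490000e-01, -6.23504752e-01,
         9.38358110e+02],
       [ 0.00000000e+00,  0.00000000e+00,  0.00000000e+00,
         1.00000000e+00]])}
wrist {'camera_matrix': array([[429.71992226,   0.        , 306.99672548],
       [  0.        , 429.71992226, 240.49731189],
       [  0.        ,   0.        ,   1.        ]]), 'mount': array([[ 4.35401379e-04, -9.64137948e-01, -2.65401257e-01,
         6.73428092e+01],
       [ 9.99999889e-01,  3.72493427e-04,  2.87362174e-04,
         7.22703551e-01],
       [-1.78196553e-04, -2.65401353e-01,  9.64138004e-01,
        -1.59053699e+02],
       [ 0.00000000e+00,  0.00000000e+00,  0.00000000e+00,
         1.00000000e+00]])}
```

View pics/top0.png

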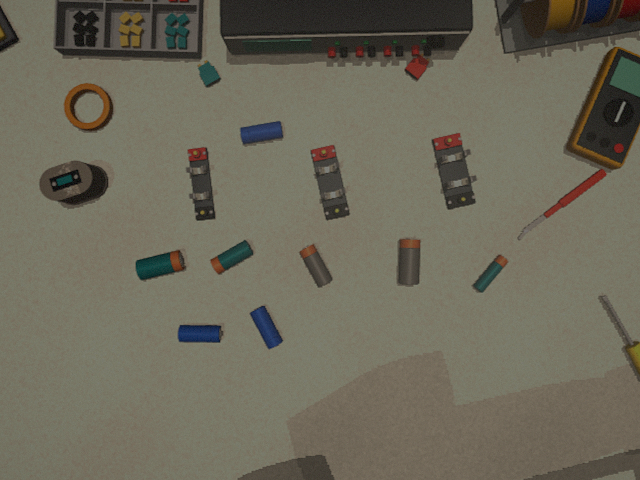

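View pics/side0.png

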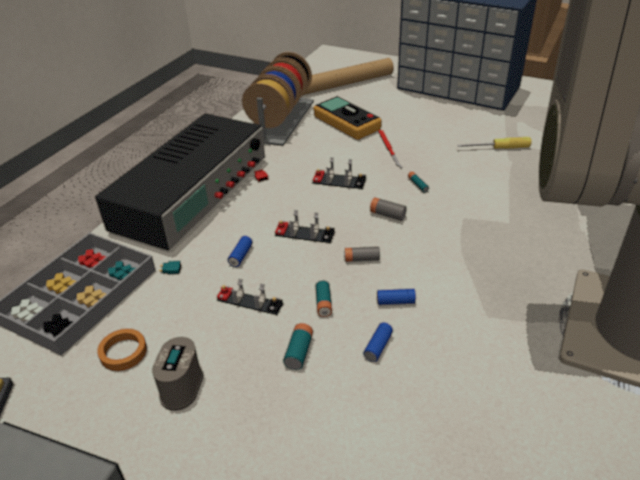

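The top view shows the holders at (200,183), (330,182) and (453,171), each with its red post up. The teal cells are at (160,264), which is the 32, (232,256), the 26, and (490,273), the 18. I'll enlarge the holders and measure the cells by colour.

Run:
```python
from h import *
im=cv2.imread("pics/top0.png")
a=[cv2.resize(im[125:230,x:x+65],None,fx=4,fy=5.0,interpolation=cv2.INTER_CUBIC) for x in(170,298,422)]
cv2.imwrite("pics/hold.png",np.hstack(a))
b=[cv2.resize(im[230:310,x:x+w],None,fx=5,fy=5,interpolation=cv2.INTER_CUBIC) for x,w in((130,75),(205,55),)]
hsv=cv2.cvtColor(im,cv2.COLOR_BGR2HSV)
for nm,x0,x1,r in(("32",130,195,16),("26",205,258,13),("18",468,515,9)):
    h=hsv[235:300,x0:x1].astype(int)
    m=(h[...,1]>110).astype(np.uint8)
    m=cv2.morphologyEx(m,cv2.MORPH_OPEN,np.ones((2,2),np.uint8))
    n,l,st,_=cv2.connectedComponentsWithStats(m); i=1+np.argmax(st[1:,4]); m=(l==i)
    ys,xs=np.nonzero(m); rc=cv2.minAreaRect(np.c_[xs+x0,ys+235].astype(np.float32))
    cop=m&((h[...,0]<30)|(h[...,0]>165)); cy,cx=np.nonzero(cop)
    c=ray("top",rc[0],r)
    p=np.c_[xs,ys].astype(float); w,v=np.linalg.eigh(np.cov(p.T)); d=v[:,1]
    if d@(np.array([cx.mean(),cy.mean()])-p.mean(0))<0:d=-d
    e=ray("top",np.array(rc[0])+d*20,r)-ray("top",np.array(rc[0])-d*20,r)
    print(nm,rc,len(xs),len(cx),c.round(1),"plus yaw",np.degrees(np.arctan2(e[1],e[0])).round(1),"mean",ray("top",p.mean(0)+[x0,235],r).round(1))
```

```text
32 ((159.7646942138672, 266.0588684082031), (20.372989654541016, 46.081764221191406), 75.96376037597656) 856 201 [470.7 249.1  16. ] plus yaw -77.2 mean [471.1 249.6  16. ]
26 ((232.20001220703125, 258.9000244140625), (16.099689483642578, 40.696434020996094), 63.43495178222656) 489 132 [479.9 137.4  13. ] plus yaw 119.2 mean [479.8 141.4  13. ]
18 ((502.2500305175781, 261.25), (10.60660171508789, 8.485280990600586), 45.0) 91 89 [ 469.6 -278.5    9. ] plus yaw 54.6 mean [ 469.4 -278.2    9. ]
```

View pics/hold.png

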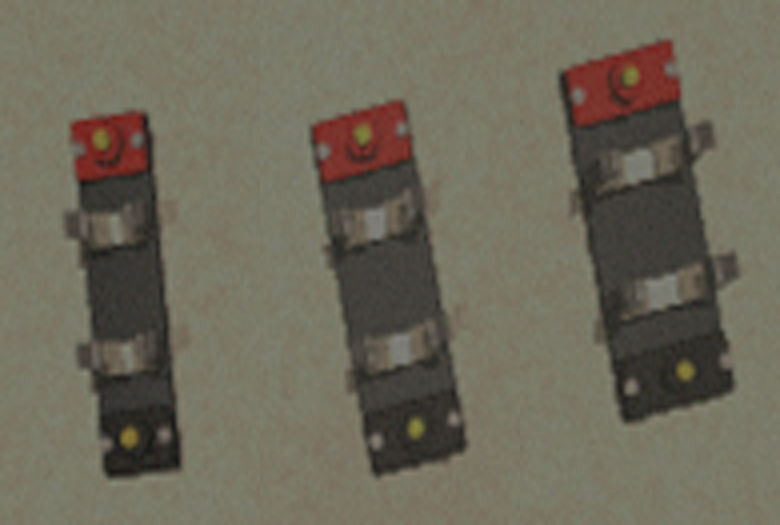

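The crops run left to right: holder 18, 26, 32. All have the red post at far +x. I'll get coarse holder poses and set up a move planner.

```bash
cat >> h.py <<'E'
def yaw(s):
    q=s["tool_rot"]; r=R.from_quat([q[1],q[2],q[3],q[0]]).as_matrix(); return np.degrees(np.arctan2(r[1,0],r[0,0])),r
def plan(x,y,z,psi=None,s=None):
    s=s or env.observe(); a,r=yaw(s); d=r.T@(np.array([x,y,z])-s["eef_pos"])/10
    print("t",round(s["t"],2),"now",np.round(s["eef_pos"],1),"yaw",round(a,1),"tilt",np.round(np.degrees(np.arccos(-r[2,2])),2),"shift cm",d.round(2),"norm",np.linalg.norm(d).round(1),end=" ")
    if psi is not None:
        print("roll",np.radians((a-psi+180)%360-180).round(3),"j6 now",s["joint_pos"][5].round(2),end="")
    print()
def holder(n,cs,s=None,z=25):
    # cs: 4 px corners: red-left, red-right, black-left, black-right
    p=np.array([ray(n,c,z,s) for c in cs]); r=p[:2].mean(0); b=p[2:].mean(0); e=r-b
    print("red",r.round(1),"mid",((r+b)/2).round(1),"yaw",np.degrees(np.arctan2(e[1],e[0])).round(1),"len",np.linalg.norm(e).round(1),"wid",np.linalg.norm(p[0]-p[1]).round(1),np.linalg.norm(p[2]-p[3]).round(1))
E
python3 - <<'E'
from h import *
def f(x0,i,L): return [((x-260*i)/4+x0,y/5+125) for x,y in L]
holder("top",f(170,0,[(72,122),(147,112),(105,475),(180,467)]))
holder("top",f(298,1,[(311,126),(405,101),(372,475),(465,449)]))
holder("top",f(422,2,[(566,72),(672,40),(622,422),(733,388)]))
print("cell18",ray("top",(490.5,273),9))
plan(460,-262,110,55)
E
```

```text
red [649.9 186.5  25. ] mid [595.6 181.   25. ] yaw 5.9 len 109.1 wid 28.9 28.8
red [647.3  -4.8  25. ] mid [594.  -15.5  25. ] yaw 11.3 len 108.8 wid 36.6 36.2
red [ 661.3 -193.8   25. ] mid [ 608.  -203.9   25. ] yaw 10.7 len 108.4 wid 41.3 43.2
cell18 [ 451.85171766 -260.12645669    9.        ]
t 0.1 now [ 193.6 -567.3  213.8] yaw 18.8 tilt 0.1 shift cm [ 35.07 -20.28  10.42] norm 41.8 roll -0.631 j6 now -0.09
```

```bash
python3 -m pendant '[[[3.44,-2.07,1.0,0,-1],[3.44,-2.07,1.0,0,-1],[3.44,-2.07,1.0,0,-1],[3.44,-2.07,1.0,0,-1],[3.44,-2.07,1.0,0,-1],[3.44,-2.07,1.0,0,-1],[3.44,-2.07,1.0,0,-1],[3.44,-2.07,1.0,0,-1],[3.44,-2.07,1.0,0,-1],[3.44,-2.07,1.0,0,-1]]]' && python3 -m pendant '[[[0,0,0,-0.105,-1],[0,0,0,-0.105,-1],[0,0,0,-0.105,-1],[0,0,0,-0.105,-1],[0,0,0,-0.105,-1],[0,0,0,-0.105,-1],[0,0,0,0,-1],[0,0,0,0,-1]]]'
python3 - <<'E'
from h import *
im,s=snap("wrist","pics/w18.png"); plan(452,-260,110,54.6,s)
import pickle; pickle.dump(s,open("s18.pkl","wb"))
E
```

```text
t: 0.93
eef_pos: [453.2, -259.0, 114.1]
tool_rot: [-0.0, 0.987, 0.164, -0.0]
contact_force: [1.3, -0.6, -0.3]
opening: 1.0
grasp_force: 0.0
t: 1.6
eef_pos: [452.3, -260.7, 114.4]
tool_rot: [-0.0, 0.888, 0.46, -0.0]
contact_force: [0.0, 0.0, -0.4]
opening: 1.003
grasp_force: 0.0
t 1.6 now [ 452.3 -260.7  114.4] yaw 54.8 tilt 0.04 shift cm [ 0.04 -0.06  0.44] norm 0.5 roll 0.003 j6 now -0.01
```

View pics/w18.png

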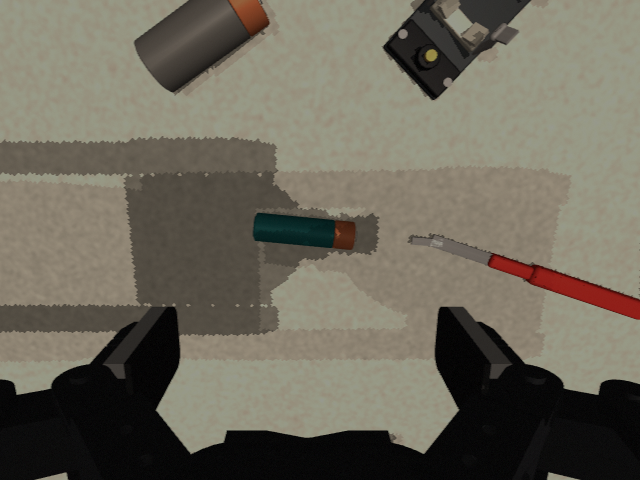

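The cell lies across the view, from (255,227) to the copper end at (355,236). My first yaw for it came from the copper band only, so I'll correct it here.

Run:
```python
from h import *
import pickle; s=pickle.load(open("s18.pkl","rb"))
im=cv2.imread("pics/w18.png"); h=cv2.cvtColor(im,cv2.COLOR_BGR2HSV)[195:265,235:375]
m=(h[...,1]>105).astype(np.uint8); n,l,st,_=cv2.connectedComponentsWithStats(m); i=1+np.argmax(st[1:,4])
ys,xs=np.nonzero(l==i); rc=cv2.minAreaRect(np.c_[xs+235,ys+195].astype(np.float32)); print(rc)
a,b=ray("wrist",(256,227.5),9,s),ray("wrist",(355,235.5),9,s); e=b-a
print(a,b,"len",np.linalg.norm(e),"mid",(a+b)/2,"rc",ray("wrist",rc[0],9,s),"yaw",np.degrees(np.arctan2(e[1],e[0])))
plan(608,-204,110,11)
```

```text
((304.05322265625, 230.93748474121094), (101.3448715209961, 28.252256393432617), 5.403791904449463)
[ 427.94250294 -240.37056662    9.        ] [ 476.26012045 -280.87786938    9.        ] len 63.051040732528826 mid [ 452.1013117 -260.624218     9.       ] rc [ 451.50486296 -259.74497672    9.        ] yaw -39.97494504489123
t 1.65 now [ 452.3 -260.7  114.5] yaw 54.7 tilt 0.03 shift cm [13.62  9.44  0.44] norm 16.6 roll 0.763 j6 now -0.01
```

```bash
cat > look.py <<'E'
import sys,pickle
from h import *
n=sys.argv[1]; im,s=snap("wrist",f"pics/{n}.png"); pickle.dump(s,open(n+".pkl","wb")); plan(500,0,110,0,s)
E
python3 -m pendant '[[[3.4,2.36,0.1,0,-1],[3.4,2.36,0.1,0,-1],[3.4,2.36,0.1,0,-1],[3.4,2.36,0.1,0,-1],[0,0,0,0,-1],[0,0,0,0,-1]]]' >/dev/null; python3 look.py h32
python3 -m pendant '[[[2.92,-2.41,0,0,-1],[2.92,-2.41,0,0,-1],[2.92,-2.41,0,0,-1],[2.92,-2.41,0,0,-1],[2.92,-2.41,0,0,-1],[0,0,0,0,-1],[0,0,0,0,-1]]]' >/dev/null; python3 look.py h26
python3 -m pendant '[[[3.22,-2.23,0,0,-1],[3.22,-2.23,0,0,-1],[3.22,-2.23,0,0,-1],[3.22,-2.23,0,0,-1],[3.22,-2.23,0,0,-1],[0,0,0,0,-1],[0,0,0,0,-1]]]' >/dev/null; python3 look.py h18
python3 -m pendant '[[[-1.93,-3.53,0,0,-1],[-1.93,-3.53,0,0,-1],[-1.93,-3.53,0,0,-1],[0,0,0,0,-1],[0,0,0,0,-1]]]' >/dev/null; python3 look.py cells
python3 - <<'E'
import cv2,numpy as np
a=[cv2.imread(f"pics/{n}.png")[20:420] for n in("h32","h26","h18","cells")]
for x in a: print(x.shape)
for n,i in(("A",a[0:2]),("B",a[2:4])):
    cv2.imwrite(f"pics/{n}.png",np.vstack([cv2.resize(x[:300],(640,300)) for x in i]))
E
```

```text
t 2.15 now [ 608.8 -202.3  109. ] yaw 54.9 tilt 0.14 shift cm [ 10.31 -20.53  -0.06] norm 23.0 roll 0.959 j6 now 0.21
t 2.78 now [592.3 -14.  111.5] yaw 55.0 tilt 0.05 shift cm [-4.15 -8.37  0.14] norm 9.3 roll 0.96 j6 now 0.5
t 3.42 now [594.6 180.9 111. ] yaw 55.0 tilt 0.03 shift cm [-20.24   2.64   0.1 ] norm 20.4 roll 0.959 j6 now 0.82
t 3.88 now [472.3 191.9 109.9] yaw 54.8 tilt 0.11 shift cm [-14.09  13.32   0.  ] norm 19.4 roll 0.957 j6 now 0.9
(400, 640, 3)
(400, 640, 3)
(400, 640, 3)
(400, 640, 3)
```

View pics/A.png

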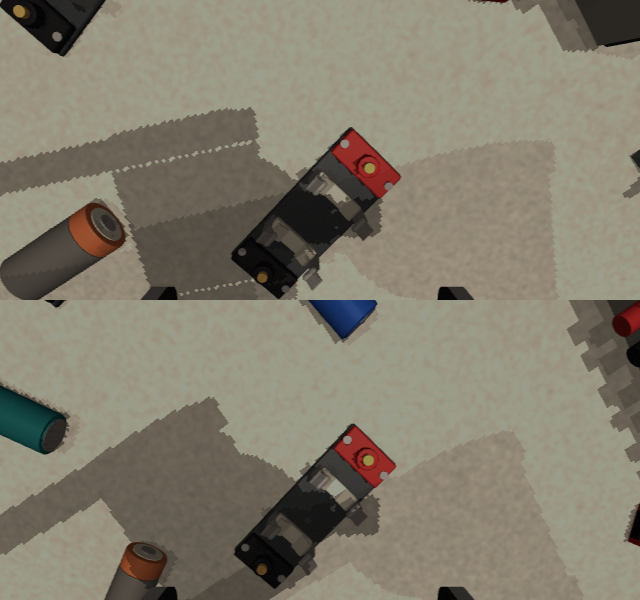

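View pics/B.png

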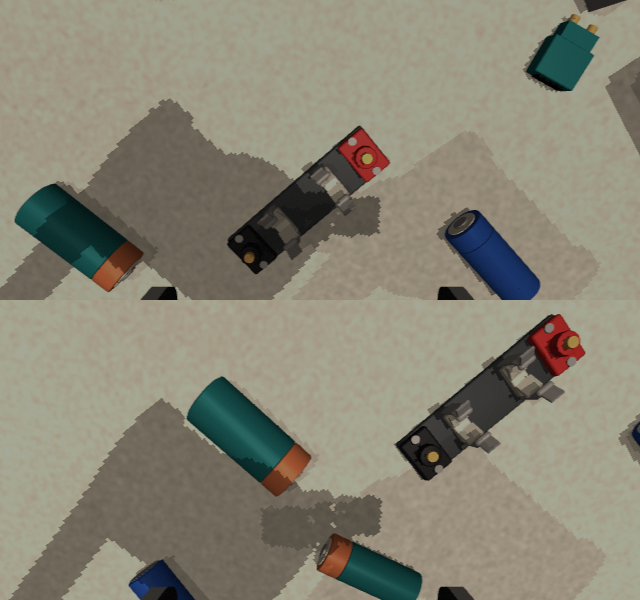

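Wrist views: each holder's red corners are near (350,147)/(401,198) and its black corners near (232,275)/(282,319). The cells view shows the 32 centred at about (250,156) and the 26 at about (369,289). I'll convert these to positions at several heights as a check.

```bash
python3 - <<'E'
from h import *
import pickle
L={"h32":[(350,147),(401,198),(232,275),(282,319)],"h26":[(351,144),(396,187),(235,271),(282,308)],"h18":[(361,146),(389,183),(228,260),(258,293)]}
S={"h32":[(369,188),(262,297)],"h26":[(368,181),(261,288)],"h18":[(367,179),(249,278)]}
P={n:pickle.load(open(n+".pkl","rb")) for n in("h32","h26","h18","cells")}
for n in L:
    print(n)
    for z in(5,25): holder("wrist",L[n],P[n],z)
    p=[ray("wrist",q,27,P[n]) for q in S[n]]; e=p[0]-p[1]; print(" studs",((p[0]+p[1])/2).round(1),np.degrees(np.arctan2(e[1],e[0])).round(1),np.linalg.norm(e).round(1))
s=P["cells"]; im=cv2.imread("pics/cells.png"); hs=cv2.cvtColor(im,cv2.COLOR_BGR2HSV)
for n,(x0,x1,y0,y1),r in(("32",(170,330,80,225),16),("26",(300,440,240,335),13)):
    h=hs[y0:y1,x0:x1]; m=(h[...,1]>110).astype(np.uint8); k,l,st,_=cv2.connectedComponentsWithStats(m); i=1+np.argmax(st[1:,4]); ys,xs=np.nonzero(l==i)
    rc=cv2.minAreaRect(np.c_[xs+x0,ys+y0].astype(np.float32)); print(n,rc,cv2.boxPoints(rc).round().tolist(),ray("wrist",rc[0],r,s).round(1))
E
python3 - <<'E'
import cv2,numpy as np
im=cv2.imread("pics/cells.png")[90:340,170:450]; cv2.imwrite("pics/c2.png",cv2.resize(im,None,fx=2.4,fy=2.4,interpolation=cv2.INTER_CUBIC))
E
```

```text
h32
red [ 664.8 -196.3    5. ] mid [ 610.8 -208.3    5. ] yaw 12.5 len 110.5 wid 44.7 44.7
red [ 663.5 -192.6   25. ] mid [ 613.7 -203.7   25. ] yaw 12.5 len 102.1 wid 41.3 41.3
 studs [ 611.3 -206.4   27. ] 11.7 90.6
h26
red [650.1  -4.2   5. ] mid [597.  -16.6   5. ] yaw 13.1 len 109.0 wid 38.7 40.1
red [648.7  -0.9  25. ] mid [599.6 -12.3  25. ] yaw 13.1 len 100.8 wid 35.8 37.1
 studs [597.1 -14.5  27. ] 11.1 90.0
h18
red [653.3 190.8   5. ] mid [598.4 185.    5. ] yaw 6.0 len 110.5 wid 28.7 29.6
red [651.9 194.2  25. ] mid [601.  188.8  25. ] yaw 6.0 len 102.2 wid 26.5 27.4
 studs [598.4 185.8  27. ] 5.8 90.8
32 ((247.7655029296875, 156.0137939453125), (127.0595932006836, 55.30829620361328), 41.6335334777832) [[182.0, 134.0], [219.0, 93.0], [314.0, 178.0], [277.0, 219.0]] [472.4 250.4  16. ]
26 ((370.6407775878906, 292.01690673828125), (103.76611328125, 40.80337905883789), 24.3764705657959) [[315.0, 289.0], [332.0, 252.0], [426.0, 295.0], [409.0, 332.0]] [484.3 137.1  13. ]
```

View pics/c2.png

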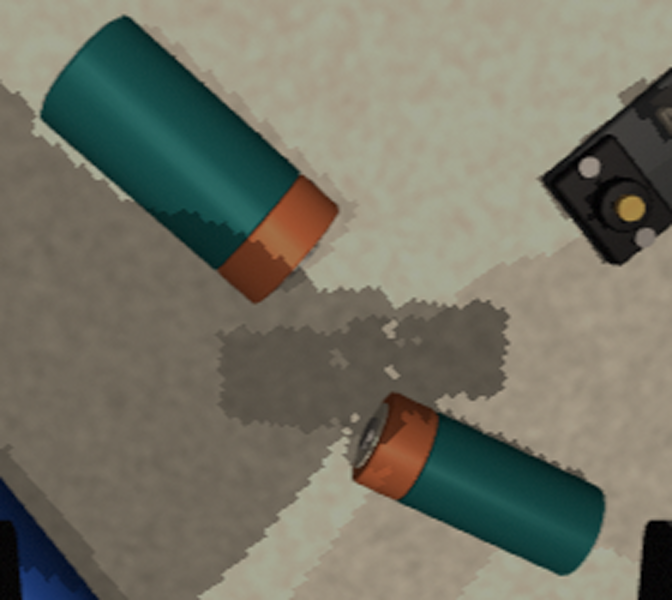

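Run:
```python
from h import *
import pickle
s=pickle.load(open("cells.pkl","rb"))
for n,m,p,z in(("26",(584,532),(373,437),13),("32",(83,65),(297,256),16)):
    a,b=[ray("wrist",(q[0]/2.4+170,q[1]/2.4+90),z,s) for q in(m,p)]; e=b-a
    print(n,((a+b)/2).round(1),np.degrees(np.arctan2(e[1],e[0])).round(1),np.linalg.norm(e).round(1))
print(ray("top",(232,256.5),13))
plan(484,137.5,60,119)
```

```text
26 [483.9 137.3  13. ] 119.5 63.3
32 [472.9 248.7  16. ] -77.4 67.6
[483.59499661 137.60776513  13.        ]
t 3.93 now [474.6 192.3 111.1] yaw 54.8 tilt 0.07 shift cm [-3.94  3.92  5.11] norm 7.6 roll -1.121 j6 now 0.9
```

```bash
python3 -m pendant '[[[-1.97,1.96,0,0,-1],[-1.97,1.96,0,0,-1],[0,0,0,-0.113,-1],[0,0,0,-0.113,-1],[0,0,0,-0.113,-1],[0,0,0,-0.113,-1],[0,0,0,-0.113,-1],[0,0,0,-0.113,-1],[0,0,0,-0.113,-1],[0,0,0,-0.113,-1]]]'>/dev/null;  python3 -m pendant '[[[0,0,2.5,-0.113,-1],[0,0,2.5,-0.113,-1],[0,0,0,0,-1],[0,0,0,0,-1],[0,0,0,0,-1]]]'; python3 -c "
from h import *
plan(484,137.3,21,119.5)"
```

```text
t: 5.18
eef_pos: [485.4, 138.8, 62.2]
tool_rot: [0.001, 0.505, 0.863, 0.0]
contact_force: [0.6, -0.3, 0.6]
opening: 1.004
grasp_force: 0.0
t 5.18 now [485.4 138.8  62.2] yaw 119.4 tilt 0.08 shift cm [-0.06 -0.2   4.12] norm 4.1 roll -0.002 j6 now -0.34
```

```bash
python3 -m pendant '[[[-0.06,-0.2,2,0,-1],[0,0,2,0,-1],[0,0,0.1,0,-1],[0,0,0,0,1],[0,0,0,0,1],[0,0,0,0,1],[0,0,0,0,1],[0,0,0,0,1],[0,0,0,0,1],[0,0,0,0,1]]]' 60;  python3 -m pendant '[[[0,0,0,0,1],[0,0,0,0,1],[0,0,0,0,1],[0,0,-2.5,0,1],[0,0,-2.5,0,1],[0,0,-2.5,0,1],[0,0,0,0,1],[0,0,0,0,1]]]'; python3 -c "
from h import *
plan(596.7,-15.7,90,11.4)
snap('side','pics/g26.png')"
```

```text
t: 6.02
eef_pos: [482.6, 138.0, 20.1]
tool_rot: [0.0, 0.502, 0.865, 0.0]
contact_force: [0.4, -0.2, 0.0]
opening: 0.008
grasp_force: 0.0
t: 6.68
eef_pos: [484.0, 138.3, 96.7]
tool_rot: [0.002, 0.502, 0.865, 0.001]
contact_force: [-0.5, 0.0, -0.2]
opening: -0.001
grasp_force: 0.0
t 6.68 now [484.  138.3  96.7] yaw 119.7 tilt 0.23 shift cm [-18.95   2.16   0.71] norm 19.1 roll 1.89 j6 now -0.34
```

View pics/g26.png

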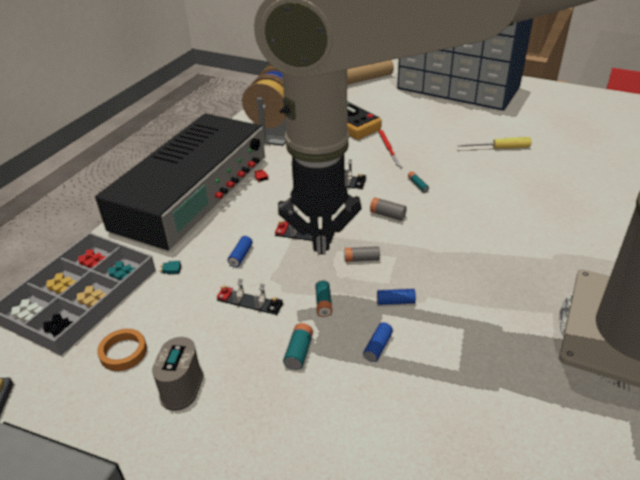

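The gripper shut empty, and the cell is still at (323,298) in the side view. I'll check consistency through the side camera.

Run:
```python
from h import *
def pr(n,p):
    k,c=K(n); q=k@(np.array(c["camera_from_world"])@[*p,1])[:3]; return (q[:2]/q[2]).round(1)
for p in [(484,137.3,13),(472.9,248.7,16),(452,-260.5,9),(484,138.3,96.7),(484,138.3,77.7),(596.7,-15.7,5),(598.2,185.2,5)]: print(p,pr("side",p),pr("top",p))
s=env.observe(); print(s["eef_pos"],s["joint_pos"])
print(ray("side",(323,298),13), ray("side",(298,346),16),ray("side",(418,182),9),ray("side",(252,298),5),ray("side",(320,245),78))
im,_=snap("wrist","pics/w26.png")
```

```text
(484, 137.3, 13) [322.7 296.6] [232.2 256.2]
(472.9, 248.7, 16) [297.7 344.8] [160.  264.6]
(452, -260.5, 9) [417.2 180.4] [490.7 272.9]
(484, 138.3, 96.7) [320.8 259. ] [222.8 257.1]
(484, 138.3, 77.7) [321.2 268. ] [224.9 256.9]
(596.7, -15.7, 5) [304.  231.2] [330.  182.1]
(598.2, 185.2, 5) [249.1 299.3] [201.3 183.5]
[482.81648914 138.01973717  95.13074538] [ 1.76291872e-01 -4.45503459e-02  1.89198291e+00  1.12371842e-05
  1.29300090e+00 -3.41710359e-01]
[482.14919236 139.95597998  13.        ] [471.3834431  250.70979941  16.        ] [ 448.56447551 -255.40506888    9.        ] [595.44053596 180.51652364   5.        ] [510.40709627  87.62299983  78.        ]
```

View pics/w26.png

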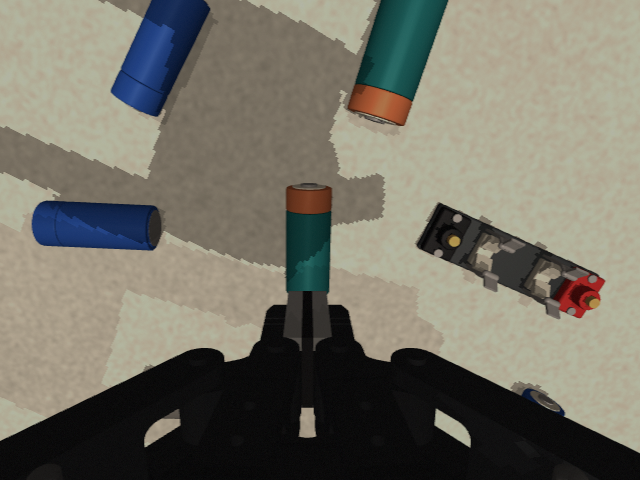

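Run:
```python
from h import *
a=cv2.imread("pics/g26.png")[170:270,260:380]; b=cv2.imread("pics/w26.png")[270:410,200:420]
a=cv2.resize(a,(480,400),interpolation=cv2.INTER_CUBIC); a=cv2.convertScaleAbs(a,alpha=2,beta=10)
b=cv2.convertScaleAbs(cv2.resize(b,None,fx=1.45,fy=1.45),alpha=2,beta=10)
o=np.zeros((400,800,3),np.uint8); o[:,:480]=a; o[:b.shape[0],480:480+min(319,b.shape[1])]=b[:,:320]
cv2.imwrite("pics/tip.png",o)
```

```text
(no output)
```

View pics/tip.png

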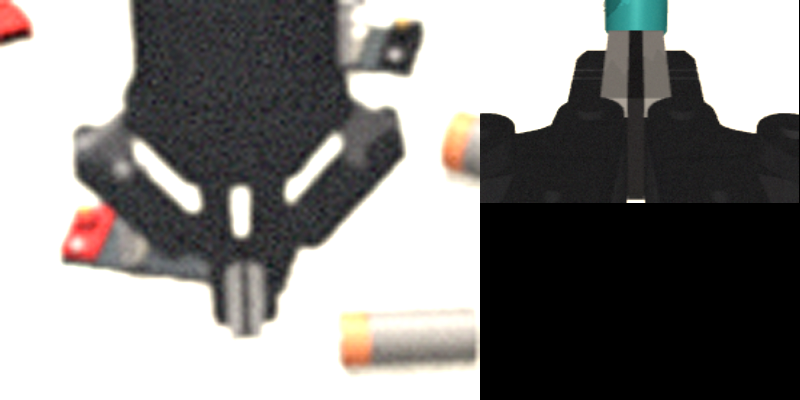

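Both views put the shut fingertips about 22 mm short of the reported TCP, where the text says 19 mm beyond it. That means the real grasp point is about 41 mm higher than reported, which explains the empty grip. I'll go lower and watch the force.

```bash
python3 -m pendant '[[[0,0,0,0,-1],[0,0,0,0,-1],[0,0,0,0,-1],[0,0,0,0,-1],[0,0,0,0,-1],[0,0,2.5,0,-1],[0,0,2.5,0,-1],[0,0,2.5,0,-1],[0,0,2,0,-1],[0,0,0,0,-1]]]';  python3 -m pendant '[[[0,0,0.7,0,-1],[0,0,0.7,0,-1],[0,0,0.5,0,-1],[0,0,0,0,-1]]]'; python3 -c "
from h import *
plan(484,137.3,-19,119.5)"
```

```text
t: 7.62
eef_pos: [478.5, 137.2, -4.8]
tool_rot: [-0.003, 0.502, 0.865, -0.002]
contact_force: [-0.4, 0.3, -1.7]
opening: 0.999
grasp_force: 0.0
t: 7.95
eef_pos: [482.5, 138.0, -19.4]
tool_rot: [0.0, 0.502, 0.865, 0.0]
contact_force: [-0.8, 0.3, -1.2]
opening: 1.002
grasp_force: 0.0
t 7.95 now [482.5 138.  -19.4] yaw 119.7 tilt 0.0 shift cm [-0.13  0.1  -0.04] norm 0.2 roll 0.003 j6 now -0.34
```

```bash
python3 -m pendant '[[[-0.1,0.1,0,0,-1],[0,0,0,0,1],[0,0,0,0,1],[0,0,0,0,1],[0,0,0,0,1],[0,0,0,0,1],[0,0,0,0,1],[0,0,0,0,1]]]' 60;python3 -m pendant '[[[0,0,-2.5,0,1],[0,0,-2.5,0,1],[0,0,-2.5,0,1],[0,0,-2.5,0,1],[0,0,0,0,1],[0,0,0,0,1]]]'; python3 -c "
from h import *
plan(596.7,-15.7,79,11.4)
snap('wrist','pics/g26b.png')"
```

```text
t: 8.62
eef_pos: [486.0, 137.8, -16.5]
tool_rot: [0.002, 0.502, 0.865, 0.001]
contact_force: [-3.6, -1.0, 19.1]
opening: 0.281
grasp_force: 64.2
t: 9.12
eef_pos: [485.4, 137.9, 82.8]
tool_rot: [0.002, 0.502, 0.865, 0.001]
contact_force: [-0.3, -0.1, -1.1]
opening: 0.279
grasp_force: 59.0
t 9.12 now [485.4 137.9  82.8] yaw 119.7 tilt 0.24 shift cm [-18.85   2.06   0.41] norm 19.0 roll 1.89 j6 now -0.34
```

View pics/g26b.png

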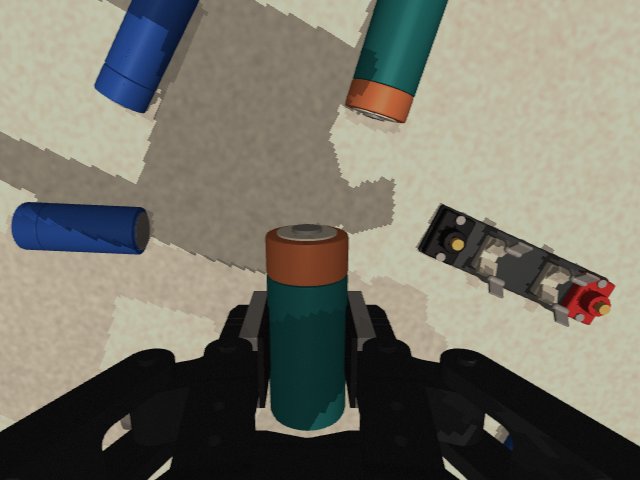

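The cell is held with its plus end at (307,232), centred within about 2 mm, plus end towards tool +x. Next I carry it to holder 26.

```bash
python3 -m pendant '[[[-3.14,0.34,0,0,1],[-3.14,0.34,0,0,1],[-3.14,0.34,0,0,1],[-3.14,0.34,0,0,1],[-3.14,0.34,0,0,1],[-3.14,0.34,0,0,1],[0,0,0,0.118,1],[0,0,0,0.118,1],[0,0,0,0.118,1],[0,0,0,0.118,1]]]' >/dev/null;python3 -m pendant '[[[0,0,0,0.118,1],[0,0,0,0.118,1],[0,0,0,0.118,1],[0,0,0,0.118,1],[0,0,0,0.118,1],[0,0,0,0.118,1],[0,0,0,0.118,1],[0,0,0,0.118,1],[0,0,0,0.118,1],[0,0,0,0.118,1]]]'>/dev/null; python3 -m pendant '[[[0,0,0,0.118,1],[0,0,0,0.118,1],[0,0,0,0,1],[0,0,0,0,1]]]'; python3 -c "
from h import *
plan(595.2,-16,35,11.4)"
```

```text
t: 11.17
eef_pos: [593.6, -15.9, 78.9]
tool_rot: [-0.0, 0.995, 0.102, -0.001]
contact_force: [-0.5, -1.1, -0.6]
opening: 0.282
grasp_force: 59.2
t 11.17 now [593.6 -15.9  78.9] yaw 11.7 tilt 0.17 shift cm [0.17 0.05 4.39] norm 4.4 roll 0.006 j6 now 1.25
```

```bash
python3 -m pendant '[[[0.17,0.05,1.5,0.006,1],[0,0,1.5,0,1],[0,0,1,0,1],[0,0,0,0,1],[0,0,0,0,1]]]'; for i in 1 2 3 4; do case $i in 1|2) python3 -m pendant '[[[0,0,0.4,0,1],[0,0,0.4,0,1],[0,0,0,0,1]]]';; *) python3 -m pendant '[[[0,0,0.3,0,1],[0,0,0.3,0,1],[0,0,0,0,1]]]';; esac; done | grep -E "eef|contact"
```

```text
t: 11.58
eef_pos: [595.4, -16.0, 39.6]
tool_rot: [-0.0, 0.995, 0.098, -0.001]
contact_force: [0.1, 0.1, -0.4]
opening: 0.283
grasp_force: 59.2
eef_pos: [596.6, -16.2, 32.6]
contact_force: [0.6, 0.9, -1.0]
eef_pos: [596.0, -16.1, 23.9]
contact_force: [0.3, -0.1, -0.9]
eef_pos: [596.1, -16.1, 18.0]
contact_force: [-0.4, 0.5, -0.7]
eef_pos: [597.1, -15.5, 12.9]
contact_force: [2.1, 4.2, 0.1]
```

```bash
python3 -m pendant '[[[0,0,0.3,0,1],[0,0,0.3,0,1],[0,0,0,0,1]]]' | grep -E "eef|contact|tool"; python3 -m pendant '[[[0,0,0.3,0,1],[0,0,0,0,1]]]' | grep -E "eef|contact|tool|open"
```

```text
eef_pos: [597.4, -15.6, 7.1]
tool_rot: [-0.0, 0.995, 0.097, 0.001]
contact_force: [2.9, 3.6, 0.5]
eef_pos: [596.6, -15.8, 3.5]
tool_rot: [-0.0, 0.995, 0.097, 0.0]
contact_force: [2.4, 4.1, 0.1]
opening: 0.28
```

```bash
for i in 1; do python3 -m pendant '[[[0,0,0.3,0,1],[0,0,0,0,1]]]';python3 -m pendant '[[[0,0,0.3,0,1],[0,0,0,0,1]]]'; done | grep -E "eef|contact|tool"
python3 - <<'E'
from h import *
a,_=snap("side","pics/p26s.png"); b,_=snap("wrist","pics/p26w.png")
a=cv2.resize(a[190:260,255:355],(500,350),interpolation=cv2.INTER_CUBIC); b=cv2.resize(b[130:430,170:470],(300,300))
o=np.zeros((350,800,3),np.uint8); o[:,:500]=a; o[:300,500:]=b
o=cv2.convertScaleAbs(o,alpha=1.6); cv2.imwrite("pics/p26.png",o[...,::-1])
E
```

```text
eef_pos: [595.6, -16.0, -0.4]
tool_rot: [-0.0, 0.995, 0.097, -0.001]
contact_force: [0.2, 4.2, -1.9]
eef_pos: [596.0, -15.7, -1.9]
tool_rot: [-0.0, 0.995, 0.097, -0.001]
contact_force: [-6.4, 5.7, 8.4]
```

View pics/p26.png

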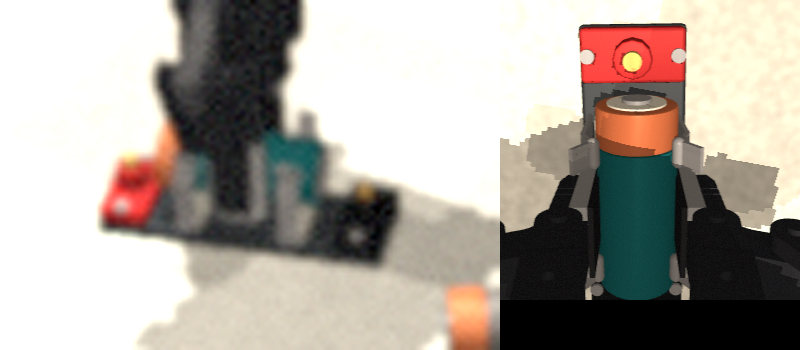

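The cell sits between the leaves with copper towards the red post, and the floor is felt at 8 N. I'll press a little more, then release.

```bash
python3 -m pendant '[[[0,0,0.15,0,1],[0,0,0.15,0,1],[0,0,0,0,1]]]' | grep -E "eef|contact"; python3 -m pendant '[[[0,0,-0.3,0,-1],[0,0,0,0,-1],[0,0,0,0,-1],[0,0,0,0,-1],[0,0,0,0,-1],[0,0,0,0,-1]]]' | grep -E "eef|contact|open"; python3 -m pendant '[[[0,0,-2.5,0,-1],[0,0,-2.5,0,-1],[0,0,-2.5,0,-1],[0,0,-2.5,0,-1],[0,0,-1.5,0,-1],[0,0,0,0,-1],[0,0,0,0,-1]]]'| grep -E "eef|contact|open"
python3 - <<'E'
from h import *
im,s=snap("wrist","pics/d26.png"); plan(472.9,248.7,70,102.6,s)
import pickle; pickle.dump(s,open("d26.pkl","wb"))
h=cv2.cvtColor(im,cv2.COLOR_RGB2HSV); 
m=((h[...,0]>75)&(h[...,0]<100)&(h[...,1]>100)).astype(np.uint8); m[:, :230]=0; m[:,400:]=0
k,l,st,c=cv2.connectedComponentsWithStats(m); i=1+np.argmax(st[1:,4]); print("teal",st[i])
m=((h[...,0]>5)&(h[...,0]<20)&(h[...,1]>120)).astype(np.uint8); m[:, :230]=0; m[:,400:]=0
k,l,st,c=cv2.connectedComponentsWithStats(m); i=1+np.argmax(st[1:,4]); print("cu",st[i])
E
```

```text
eef_pos: [596.4, -15.1, -2.6]
contact_force: [-14.1, 9.5, 28.4]
eef_pos: [596.3, -16.4, -2.7]
contact_force: [0.7, -0.1, 0.5]
opening: 1.0
eef_pos: [597.4, -16.3, 113.6]
contact_force: [-0.3, -0.6, -1.0]
opening: 0.998
t 14.77 now [597.4 -16.3 113.6] yaw 11.2 tilt 0.13 shift cm [ -7.09 -28.42   4.32] norm 29.6 roll -1.596 j6 now 1.26
teal [ 282  209   44   87 3386]
cu [ 280  183   46   28 1051]
```

```bash
python3 -m pendant '[[[-0.89,-3.55,0,0,-1],[-0.89,-3.55,0,0,-1],[-0.89,-3.55,0,0,-1],[-0.89,-3.55,0,0,-1],[-0.89,-3.55,0,0,-1],[-0.89,-3.55,0,0,-1],[-0.89,-3.55,0,0,-1],[-0.89,-3.55,0,0,-1],[0,0,0,-0.123,-1],[0,0,0,-0.123,-1]]]' >/dev/null; python3 -m pendant '[[[0,0,0,-0.123,-1],[0,0,0,-0.123,-1],[0,0,0,-0.123,-1],[0,0,0,-0.123,-1],[0,0,0,-0.123,-1],[0,0,0,-0.123,-1],[0,0,0,-0.123,-1],[0,0,0,-0.123,-1],[0,0,0,-0.123,-1],[0,0,0,-0.123,-1]]]' >/dev/null; python3 -m pendant '[[[0,0,2,-0.12,-1],[0,0,2,0,-1],[0,0,0,0,-1],[0,0,0,0,-1]]]' ; python3 -c "
from h import *
plan(472.9,248.7,-14,102.6)"
```

```text
t: 16.82
eef_pos: [469.4, 247.7, 70.0]
tool_rot: [-0.001, 0.626, 0.78, -0.003]
contact_force: [-0.4, 0.3, 0.2]
opening: 0.995
grasp_force: 0.0
t 16.82 now [469.4 247.7  70. ] yaw 102.5 tilt 0.35 shift cm [0.03 0.42 8.4 ] norm 8.4 roll -0.001 j6 now 0.17
```

```bash
python3 -m pendant '[[[0,0.3,2.5,0,-1],[0,0,2.5,0,-1],[0,0,2.4,0,-1],[0,0,1,0,-1],[0,0,0,0,-1],[0,0,0,0,-1]]]' 60 | grep -E "eef|contact"; python3 -m pendant '[[[0,0,0,0,1],[0,0,0,0,1],[0,0,0,0,1],[0,0,0,0,1],[0,0,0,0,1],[0,0,0,0,1],[0,0,0,0,1]]]'; python3 -m pendant '[[[0,0,-2.5,0,1],[0,0,-2.5,0,1],[0,0,-2.5,0,1],[0,0,-2.5,0,1],[0,0,0,0,1],[0,0,0,0,1]]]'
python3 - <<'E'
from h import *
im,s=snap("wrist","pics/g32.png"); plan(611,-207.8,86,191.7,s)
h=cv2.cvtColor(im,cv2.COLOR_RGB2HSV)[:,225:390]
for n,m in(("teal",(h[...,0]>75)&(h[...,0]<100)&(h[...,1]>90)),("cu",((h[...,0]>4)&(h[...,0]<20)&(h[...,1]>110)))):
    k,l,st,c=cv2.connectedComponentsWithStats(m.astype(np.uint8)); i=1+np.argmax(st[1:,4]); print(n,st[i])
E
```

```text
eef_pos: [474.7, 249.4, -10.7]
contact_force: [0.4, 0.3, 0.8]
t: 17.9
eef_pos: [475.5, 249.7, -10.0]
tool_rot: [0.0, 0.625, 0.78, 0.001]
contact_force: [-1.4, -1.1, 6.2]
opening: 0.349
grasp_force: 59.0
t: 18.4
eef_pos: [476.1, 249.9, 90.8]
tool_rot: [0.001, 0.625, 0.78, 0.002]
contact_force: [0.3, -0.6, -0.9]
opening: 0.349
grasp_force: 60.0
t 18.4 now [476.1 249.9  90.8] yaw 102.6 tilt 0.23 shift cm [-47.61   3.17   0.46] norm 47.7 roll -1.555 j6 now 0.17
teal [   33   226    99   182 15692]
cu [  38  387   89   51 2659]
```

```bash
python3 -m pendant '[[[-3.4,0.23,0,0,1],[-3.4,0.23,0,0,1],[-3.4,0.23,0,0,1],[-3.4,0.23,0,0,1],[-3.4,0.23,0,0,1],[-3.4,0.23,0,0,1],[-3.4,0.23,0,0,1],[-3.4,0.23,0,0,1],[-3.4,0.23,0,0,1],[-3.4,0.23,0,0,1]]]' >/dev/null; python3 -m pendant '[[[-3.4,0.23,0,0,1],[-3.4,0.23,0,0,1],[-3.4,0.23,0,0,1],[-3.4,0.23,0,0,1],[0,0,0,-0.12,1],[0,0,0,-0.12,1],[0,0,0,-0.12,1],[0,0,0,-0.12,1],[0,0,0,-0.12,1],[0,0,0,-0.12,1]]]' >/dev/null; python3 -m pendant '[[[0,0,0,-0.12,1],[0,0,0,-0.12,1],[0,0,0,-0.12,1],[0,0,0,-0.12,1],[0,0,0,-0.12,1],[0,0,0,-0.12,1],[0,0,0,-0.12,1],[0,0,0,0,1],[0,0,0,0,1]]]' ; python3 -c "
from h import *
plan(612,-207.6,28,191.7)"
```

```text
t: 20.87
eef_pos: [608.8, -207.7, 86.8]
tool_rot: [-0.001, -0.103, 0.995, 0.001]
contact_force: [-0.1, 0.2, -1.5]
opening: 0.353
grasp_force: 60.0
t 20.87 now [ 608.8 -207.7   86.8] yaw -168.2 tilt 0.18 shift cm [-0.33 -0.07  5.87] norm 5.9 roll 0.001 j6 now -2.18
```

```bash
python3 -m pendant '[[[-0.3,-0.07,2,0,1],[0,0,2,0,1],[0,0,1.8,0,1],[0,0,0,0,1],[0,0,0,0,1]]]'| grep -E "eef|contact";  python3 -m pendant '[[[0,0,0.3,0,1],[0,0,0.3,0,1],[0,0,0,0,1]]]'| grep -E "eef|contact";  python3 -m pendant '[[[0,0,0.3,0,1],[0,0,0.3,0,1],[0,0,0,0,1]]]'| grep -E "eef|contact"; python3 -m pendant '[[[0,0,0.3,0,1],[0,0,0.1,0,1],[0,0,0,0,1]]]'| grep -E "eef|contact"
```

```text
eef_pos: [611.4, -207.5, 28.8]
contact_force: [0.1, 1.2, -1.2]
eef_pos: [614.0, -208.4, 25.9]
contact_force: [0.5, 0.0, -0.7]
eef_pos: [614.3, -207.3, 20.1]
contact_force: [0.5, 6.1, 1.4]
eef_pos: [614.1, -207.3, 16.1]
contact_force: [0.3, 5.7, 1.7]
```

```bash
python3 -m pendant '[[[0,0.1,0.3,0,1],[0,0,0.1,0,1],[0,0,0,0,1]]]'| grep -E "eef|contact";  python3 -m pendant '[[[0,0,0.3,0,1],[0,0,0.1,0,1],[0,0,0,0,1]]]'| grep -E "eef|contact";  python3 -m pendant '[[[0,0,0.3,0,1],[0,0,0,0,1],[0,0,0,0,1]]]'| grep -E "eef|contact|tool"
```

```text
eef_pos: [613.6, -206.9, 11.5]
contact_force: [0.9, 3.9, 1.8]
eef_pos: [612.0, -207.0, 5.7]
contact_force: [0.5, 3.8, -2.0]
eef_pos: [612.5, -207.2, 4.7]
tool_rot: [-0.0, -0.104, 0.995, 0.0]
contact_force: [-6.3, 5.6, 9.2]
```

```bash
python3 -m pendant '[[[0,0,0.15,0,1],[0,0,0.1,0,1],[0,0,0,0,1]]]' | grep -E "eef|contact"; python3 -m pendant '[[[0,0,-0.25,0,-1],[0,0,0,0,-1],[0,0,0,0,-1],[0,0,0,0,-1],[0,0,0,0,-1],[0,0,0,0,-1]]]' | grep -E "eef|contact|open"; python3 -m pendant '[[[0,0,-2.5,0,-1],[0,0,-2.5,0,-1],[0,0,-2.5,0,-1],[0,0,-2.5,0,-1],[0,0,-1.5,0,-1],[0,0,0,0,-1],[0,0,0,0,-1]]]'| grep -E "eef|contact|open"
python3 - <<'E'
from h import *
im,s=snap("wrist","pics/d32.png"); plan(452.1,-260.5,60,140,s)
import pickle; pickle.dump(s,open("d32.pkl","wb"))
E
```

```text
eef_pos: [612.6, -207.2, 4.5]
contact_force: [-16.3, 10.2, 28.2]
eef_pos: [612.6, -207.4, 3.3]
contact_force: [-0.5, -0.9, -0.0]
opening: 1.002
eef_pos: [613.7, -207.6, 119.8]
contact_force: [-0.9, 0.5, -0.8]
opening: 0.999
t 24.12 now [ 613.7 -207.6  119.8] yaw -168.0 tilt 0.14 shift cm [16.91 -1.81  5.95] norm 18.0 roll 0.907 j6 now -2.19
```

```bash
python3 -m pendant '[[[3.38,-0.36,0,0,-1],[3.38,-0.36,0,0,-1],[3.38,-0.36,0,0,-1],[3.38,-0.36,0,0,-1],[3.38,-0.36,0,0,-1],[0,0,1,0.113,-1],[0,0,1,0.113,-1],[0,0,1,0.113,-1],[0,0,1,0.113,-1],[0,0,1,0.113,-1]]]' >/dev/null; python3 -m pendant '[[[0,0,0,0.113,-1],[0,0,0,0.113,-1],[0,0,0,0.116,-1],[0,0,0,0,-1],[0,0,0,0,-1]]]' ; python3 -c "
from h import *
plan(452.1,-260.5,-14,140)"
```

```text
t: 25.42
eef_pos: [450.2, -259.2, 67.1]
tool_rot: [-0.001, 0.34, 0.94, 0.0]
contact_force: [0.0, 0.1, 0.2]
opening: 1.004
grasp_force: 0.0
t 25.42 now [ 450.2 -259.2   67.1] yaw 140.2 tilt 0.16 shift cm [-0.25  0.03  8.11] norm 8.1 roll 0.004 j6 now -1.5
```

```bash
python3 -m pendant '[[[-0.2,0.03,2.5,0,-1],[0,0,2.5,0,-1],[0,0,2.4,0,-1],[0,0,0.5,0,-1],[0,0,0,0,-1],[0,0,0,0,-1]]]' 60 | grep -E "eef|contact"; python3 -m pendant '[[[0,0,0,0,1],[0,0,0,0,1],[0,0,0,0,1],[0,0,0,0,1],[0,0,0,0,1],[0,0,0,0,1],[0,0,0,0,1]]]'; python3 -m pendant '[[[0,0,-2.5,0,1],[0,0,-2.5,0,1],[0,0,-2.5,0,1],[0,0,-2.5,0,1],[0,0,0,0,1],[0,0,0,0,1]]]'
python3 - <<'E'
from h import *
im,s=snap("wrist","pics/g18.png"); plan(598.2,185.2,88,185.9,s)
h=cv2.cvtColor(im,cv2.COLOR_RGB2HSV)[:,225:390]
for n,m in(("teal",(h[...,0]>75)&(h[...,0]<100)&(h[...,1]>90)),("cu",((h[...,0]>4)&(h[...,0]<20)&(h[...,1]>110)))):
    k,l,st,c=cv2.connectedComponentsWithStats(m.astype(np.uint8)); i=1+np.argmax(st[1:,4]); print(n,st[i])
E
```

```text
eef_pos: [452.9, -261.0, -9.9]
contact_force: [1.1, -0.3, -0.7]
t: 26.5
eef_pos: [453.5, -261.3, -9.5]
tool_rot: [0.0, 0.342, 0.94, -0.0]
contact_force: [-1.1, 1.3, 6.0]
opening: 0.179
grasp_force: 58.6
t: 27.0
eef_pos: [454.3, -261.9, 91.6]
tool_rot: [0.002, 0.342, 0.94, -0.001]
contact_force: [-0.8, 0.5, -0.6]
opening: 0.179
grasp_force: 58.8
t 27.0 now [ 454.3 -261.9   91.6] yaw 140.0 tilt 0.22 shift cm [17.7  43.51  0.31] norm 47.0 roll -0.801 j6 now -1.49
teal [  57  222   52  146 6780]
cu [  57  361   50   40 1499]
```

```bash
python3 -m pendant '[[[1.35,3.36,0,0,1],[1.35,3.36,0,0,1],[1.35,3.36,0,0,1],[1.35,3.36,0,0,1],[1.35,3.36,0,0,1],[1.35,3.36,0,0,1],[1.35,3.36,0,0,1],[1.35,3.36,0,0,1],[1.35,3.36,0,0,1],[1.35,3.36,0,0,1]]]' >/dev/null; python3 -m pendant '[[[1.35,3.36,0,0,1],[1.35,3.36,0,0,1],[1.35,3.36,0,0,1],[0,0,0,-0.115,1],[0,0,0,-0.115,1],[0,0,0,-0.115,1],[0,0,0,-0.115,1],[0,0,0,-0.115,1],[0,0,0,-0.115,1],[0,0,0,-0.115,1]]]' >/dev/null; python3 -m pendant '[[[0,0,2,0,1],[0,0,2,0,1],[0,0,1,0,1],[0,0,0,0,1],[0,0,0,0,1]]]' ; python3 -c "
from h import *
plan(600.7,186,26,185.9)"
```

```text
t: 29.13
eef_pos: [597.6, 186.1, 37.9]
tool_rot: [-0.002, -0.054, 0.999, -0.0]
contact_force: [1.4, 0.9, -0.2]
opening: 0.183
grasp_force: 58.8
t 29.13 now [597.6 186.1  37.9] yaw -173.9 tilt 0.22 shift cm [-0.31 -0.04  1.19] norm 1.2 roll 0.004 j6 now -1.46
```

```bash
python3 -m pendant '[[[-0.2,0,0.6,0,1],[0,0,0.5,0,1],[0,0,0,0,1],[0,0,0,0,1]]]'| grep -E "eef|contact";  python3 -m pendant '[[[0,0,0.3,0,1],[0,0,0.2,0,1],[0,0,0,0,1]]]'| grep -E "eef|contact";  python3 -m pendant '[[[0,0,0.3,0,1],[0,0,0.2,0,1],[0,0,0,0,1]]]'| grep -E "eef|contact"; python3 -m pendant '[[[0,0,0.3,0,1],[0,0,0.1,0,1],[0,0,0,0,1]]]'| grep -E "eef|contact"
```

```text
eef_pos: [601.2, 186.7, 28.9]
contact_force: [0.5, -0.5, -0.5]
eef_pos: [600.9, 186.7, 23.4]
contact_force: [-0.1, 0.1, -1.4]
eef_pos: [600.7, 186.6, 18.1]
contact_force: [-0.1, 0.4, -0.5]
eef_pos: [601.8, 186.8, 15.4]
contact_force: [1.2, 0.5, 3.1]
```

```bash
python3 -m pendant '[[[0,0,0.3,0,1],[0,0,0.1,0,1],[0,0,0,0,1]]]'| grep -E "eef|contact";  python3 -m pendant '[[[0,0,0.3,0,1],[0,0,0.1,0,1],[0,0,0,0,1]]]'| grep -E "eef|contact";  python3 -m pendant '[[[0,0,0.3,0,1],[0,0,0,0,1],[0,0,0,0,1]]]'| grep -E "eef|contact|tool"
```

```text
eef_pos: [602.1, 186.9, 11.4]
contact_force: [2.1, -0.3, 2.5]
eef_pos: [600.6, 186.6, 5.9]
contact_force: [1.4, -0.0, -1.4]
eef_pos: [601.1, 186.7, 4.5]
tool_rot: [-0.0, -0.054, 0.999, -0.0]
contact_force: [-3.8, -1.5, 9.0]
```

Bottomed at the expected height. One firm press, then release, retreat and check all three.

```bash
python3 -m pendant '[[[0,0,0.15,0,1],[0,0,0.1,0,1],[0,0,0,0,1]]]' | grep -E "eef|contact"; python3 -m pendant '[[[0,0,-0.25,0,-1],[0,0,0,0,-1],[0,0,0,0,-1],[0,0,0,0,-1],[0,0,0,0,-1],[0,0,0,0,-1]]]' | grep -E "eef|contact|open"; python3 -m pendant '[[[0,0,-2.5,0,-1],[0,0,-2.5,0,-1],[0,0,-2.5,0,-1],[0,0,-2.5,0,-1],[0,0,-1.5,0,-1],[0,0,0,0,-1],[0,0,0,0,-1]]]'| grep -E "eef|contact|open"; python3 look.py d18
python3 - <<'E'
import cv2,numpy as np
a=[cv2.imread(f"pics/{n}.png")[125:325,200:420] for n in("d18","d26","d32")]
a[0]=a[0][::-1,::-1]; a[2]=a[2][::-1,::-1]   # turned half round
cv2.imwrite("pics/fin.png",cv2.convertScaleAbs(np.hstack([cv2.resize(x,(266,242)) for x in a]),alpha=1.4))
E
```

```text
eef_pos: [601.2, 186.7, 4.2]
contact_force: [-14.0, -3.9, 27.3]
eef_pos: [600.8, 186.6, 3.2]
contact_force: [-0.3, -0.1, 0.6]
opening: 0.991
eef_pos: [602.0, 186.9, 119.7]
contact_force: [0.0, 0.3, -1.0]
opening: 0.999
t 32.3 now [602.  186.9 119.7] yaw -173.9 tilt 0.13 shift cm [ 12.14 -17.49   0.94] norm 21.3 roll -3.034 j6 now -1.46
```

View pics/fin.png

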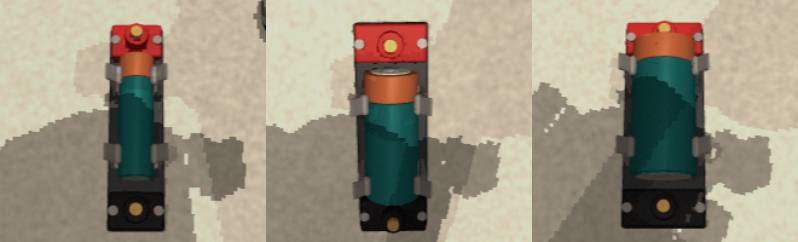

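Every cell lies between its leaves with copper at the red post. Rows of 52–180, 68–204 and 32–178 in the three panels look about central. I'll measure how well each is centred by casting the top-line ends at the height for a seated cell.

Run:
```python
from h import *
import pickle
for n,c,r,mid,y,L in(("d18",23,9,(598.2,185.2),5.9,65),("d26",27,13,(596.7,-15.7),11.4,65),("d32",30,16,(611,-207.8),11.7,70)):
    im=cv2.imread(f"pics/{n}.png"); s=pickle.load(open(n+".pkl","rb")); h=cv2.cvtColor(im,cv2.COLOR_BGR2HSV)
    t=((h[...,0]>75)&(h[...,0]<100)&(h[...,1]>90)); cu=((h[...,0]>7)&(h[...,0]<20)&(h[...,1]>110))
    w=np.zeros(t.shape,bool); w[125:325,240:390]=1
    k,l,st,ct=cv2.connectedComponentsWithStats((t&w).astype(np.uint8)); i=1+np.argmax(st[1:,4]); T=l==i
    ys,xs=np.nonzero(T); vx=np.polyfit(ys,xs,1)  # mid line col(row)
    C=cu&w; f=lambda M:[yy for yy in range(125,325) if M[yy,int(round(np.polyval(vx,yy)))-1:int(round(np.polyval(vx,yy)))+2].all()]
    ft,fc=f(T),f(C); print(n,"teal",min(ft),max(ft),"cu",min(fc),max(fc),"width",st[i])
    ends=[min(ft+fc)-.5,max(ft+fc)+.5]
    u=np.array([np.cos(np.radians(y)),np.sin(np.radians(y))])
    p=[ray("wrist",(np.polyval(vx,e),e),c+r,s)[:2] for e in ends]
    q=[(a-np.array(mid)) for a in p]; print("  along",[(a@u).round(1) for a in q],"across",[float(np.round(-a[0]*u[1]+a[1]*u[0],1)) for a in q],"len",np.linalg.norm(p[0]-p[1]).round(1),"of",L)
```

```text
d18 teal 179 261 cu 147 303 width [ 292  178   31   84 2307]
  along [np.float64(-49.5), np.float64(45.8)] across [0.5, 0.4] len 95.3 of 65
d26 teal 211 294 cu 157 315 width [ 281  209   45   87 3396]
  along [np.float64(49.8), np.float64(-42.4)] across [1.9, 1.6] len 92.2 of 65
d32 teal 182 277 cu 149 298 width [ 283  179   56   99 4893]
  along [np.float64(-50.5), np.float64(35.2)] across [0.8, 0.8] len 85.7 of 70
```

Run:
```python
from h import *
import pickle
for n,z,mid,y,L,a,b,col in(("d18",32,(598.2,185.2),5.9,65,178.5,261.5,307),("d26",40,(596.7,-15.7),11.4,65,294.5,210.5,303),("d32",46,(611,-207.8),11.7,70,181.5,277.5,311)):
    s=pickle.load(open(n+".pkl","rb")); u=np.array([np.cos(np.radians(y)),np.sin(np.radians(y))])
    for dz in(0,15): print(n,"dz",dz,[((ray("wrist",(col,e),z+dz,s)[:2]-mid)@u).round(1) for e in(a,b)],"want",-L/2,L/2-13)
```

```text
d18 dz 0 [np.float64(-31.5), np.float64(18.4)] want -32.5 19.5
d18 dz 15 [np.float64(-33.4), np.float64(13.5)] want -32.5 19.5
d26 dz 0 [np.float64(-29.1), np.float64(20.5)] want -32.5 19.5
d26 dz 15 [np.float64(-22.9), np.float64(23.5)] want -32.5 19.5
d32 dz 0 [np.float64(-33.0), np.float64(22.2)] want -35.0 22.0
d32 dz 15 [np.float64(-35.0), np.float64(16.6)] want -35.0 22.0
```

```bash
python3 -c "
from station import env
print(env.job_done())"
```

```text
the job is handed in; nothing more can be done
None
```

All three teal cells are pressed home in their matching holders with plus ends at the red posts and centred to within about 2 mm by the wrist camera; the grey cells were not touched, and I handed the job in at about 32 s (its verdict was not shown).

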